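# Set the running clearance of a display turntable

### The job

The thumbscrew on top of the revolving display stand has worked loose. Turn it clockwise, gently, until it bottoms snugly, without forcing it once it is home; then back it off a quarter of a turn, so that the turntable keeps its running clearance, and let go. Leave the other things on the counter as they are.

Things in the scene. Friction and masses are not known exactly. Their poses are not given: they have to be found in the camera images.
- stand: the revolving display stand, fixed to the counter: dark 150 mm square base, white round platter 240 mm across (top 35 mm high) that turns freely and carries three small sample boxes near its rim (at most 97 mm high, over 70 mm from the axis); a 42 mm thick aluminium boss stands in its middle. Origin: centre of the underside, on the screw's vertical axis; z up
- wing_grip (a point): the steel thumbscrew on top of the boss: a 34 mm round flange (top 68 mm above the counter) under an upright flat wing 46 mm long, 12 mm thick, 40 mm tall. This point: on the axis, 16 mm below the wing's top, 92 mm above the counter, the height to grip. x along the wing (short black mark on top at the +x end), y across its thickness, z up
- screw_foot (a point): the screw's foot, hidden inside the boss on the axis, 20 mm above the counter when it just touches bottom. The wing turns in place (clockwise from above draws the foot down, 4 mm a turn) at about 0.03 N m and stays where left. It starts 0.15 to 0.4 turn short of bottom; the wing's angle there differs each time and is unmarked, and readings are too coarse to tell: feel for it
- washer_top (a point): top of the firm bearing washer inside the boss on which the foot bottoms, 10 mm above the counter unsqueezed (hidden, not handled). From first touch it gives a little: the wing's torque rises by about 2 N m per rad turned. Snug is 0.15 to 0.45 N m; over 0.8 N m is forced
- pawn: bystander: wooden pawn, 32 mm foot, 60 mm tall; origin under its foot
- die_big: bystander: white die, 34 mm; origin under its centre
- die_small: bystander: white die, 24 mm; origin under its centre
- deck: bystander: boxed card deck lying flat, 65 x 92 x 24 mm; origin under its centre
- driver: bystander: screwdriver lying on the counter; origin near its middle
- game_box: bystander: small game box lying flat, 120 x 170 x 45 mm; origin under its centre
- token_jar: bystander: glass jar with a cap, 64 mm wide, 85 mm tall; origin under its centre
Not all that is in view belongs to the job. What is shaped like the stand but purple is not meant.

How it is judged:
By the outcome, as a careful person would: the job done as asked, in the order asked, and still so for the second after the job is handed in, with the robot touching nothing.
It also fails if it takes over 61 s, if anything falls off the work surface, if the arm or the gripper's body presses on something with over 40 N, if the wrist force passes 120 N, or if a joint passes its speed limit or range.

### The arm

A 7-joint arm with a two-finger parallel gripper is mounted at the origin on the work surface. World frame = base frame: x ahead of the robot, y to its left, z up, the work surface at z = 0. Lengths are in m, angles in rad, forces in N, time in s.
With the tool pointing down it reaches from about 0.4 to 0.875 m from the base axis. Payload 6.5 kg.
Tool frame: the origin (TCP) lies at the very end of the fingers, on their centre line; the grasp point (between the pads) lies 19 mm behind it; z points along the fingers, y is the direction in which the jaws open and shut (so a half turn about z gives the same grasp; the last joint's range is limited). The gripper opens to 85 mm and grips with 20 to 120 N. Pads are 22 mm wide; open, the fingers measure 114 mm over their backs; the gripper's body (76 mm by 85 mm) begins 54 mm behind the grasp point. The pads swing forward as they close: fully open they stand 13 mm farther back than shut.
Start: joints at [1.125, 0.536, -0.004, 1.538, 0.003, 1.067, -0.071], TCP at [0.241, -0.604, 0.231] pointing down, gripper open.
Joint ranges: [-2.7, 2.7], [-0.37, 2.16], [-1.27, 1.26], [0.24, 2.4], [-1.31, 4.45], [0.19, 1.91], [-2.76, 2.76]. Speed limits (rad/s): [2.39, 2.39, 3.14, 3.14, 3.14, 3.14, 3.14].

### API

Orientations are given as a rotation vector (axis times angle).
In Python, from cell import env, optics, job, boxes_of, cut_out gives the robot as it stands.
- The arm moves only by the shell command python3 -m handwheel 'ROWS' [FORCE]. ROWS is text: rows parted by semicolons, each of 7 numbers parted by spaces: the shift along the tool's x, y, z in mm, then the turn, a rotation vector about the tool's x, y, z in degrees, then the finger opening in mm, from 0 to 85.4. In form: x y z rx ry rz hand; .... A call has 1 to 12 rows; each row is the pose to reach, as a shift and turn from the pose measured when the call began, along the tool's axes at that moment; what a row does not reach only later rows make up. A row lasts 1/10 s, in which the tool goes at most 50 mm and 8.59 degrees, less where a joint would pass 70% of its speed; a pose out of reach is approached as far as the arm can. A call with a gripper value outside its range is refused whole. The fingers move at their own pace and stop on an object; FORCE is the grip in N (left out, the last holds). Time passes only in rows, so rows that repeat a pose let the fingers close. It gives the time, the measured TCP pose, the force and the opening at its end, in the units of the state.
- env.get_state(): the state, without advancing time (a new reading comes with each control period).
- optics.grab_frame(name): name is "side" or "top" or "wrist"; returns (picture, depth): 400x640x3 uint8, red, green, blue; 400x640 float32, m along the optical axis (not along the pixel's ray), 0 where there is no reading.
- optics.camera_params(name): a dict with "fx", "fy", "cx", "cy" (pixels), "extrinsics" (4x4, takes a point from camera to world coordinates); the wrist camera has in their place "tool_from_camera" (4x4, takes a point from camera to tool coordinates, whose origin is the TCP and whose axes are the flange's). Camera axes: x right, y down, z forward; pixel columns grow to the right and rows downward; lengths in m; the calibration is good to about 2 mm. A picture is of the moment at which its call begins: read the wrist's pose just before it. camera_params takes no time and is no camera call.
- job.finish_job(): hands the job in, once; it reports no verdict.
Trained networks look in the newest picture that a camera, given by its name, has taken for a name from the list of things; names that differ only in an ending like _2 or _b are one class to them, and where a whole thing is asked for, a point or a joint stands for the part that bears it (a point fixed in the world has none). Each returns a list of dicts, best first, with "confidence" (0 to 1); they miss things now and then, are a little off and sometimes report something else, mostly with a low value. They report only what shows in the picture. A call takes as long as a camera call. They do not tell look-alikes from the thing itself.
- boxes_of(camera, thing): "rect" ([left, top, right, bottom] as shares, 0 to 1, of the picture: columns of its width, rows of its height, round what is visible of it).
- cut_out(camera, thing): "pixels" (400x640 bool, what is visible of it) and "rect" ([left, top, right, bottom] as shares, 0 to 1, of the picture: columns of its width, rows of its height, round what is visible of it).
The state is a dict: "clock": time; "q": joint angles; "dq": joint speeds; "tau": joint torques, N m; "tool_pos": TCP position; "tcp_rot": TCP orientation; "wrist_force": force on the tool from outside, world axes, zero at the start; "torque": the same for the moment, N m; "finger_gap": finger opening in m.
Only numpy, scipy, OpenCV 4.12 (cv2) and the standard library are available. Lean on these libraries where they do the work, as an engineer would, in place of code of your own. Each camera call takes 0.05 s, during which the arm holds its last target.

## Working session

There is one attempt and no reset: what is moved stays moved. The work goes in short steps, Python scripts to look and compute and a shell command to move; the robot and the scene stay as the last step left them, time stands still between calls to the robot, and variables do not carry over. Pictures are saved under pics/ and viewed, and the job is handed in when it is done.

```bash
ls; mkdir -p pics; python3 - <<'E'
from cell import env, optics, job, boxes_of, cut_out
import cv2,numpy as np
s=env.get_state(); print({k:np.round(v,3) for k,v in s.items()})
for n in("top","side"):
    p,d=optics.grab_frame(n); cv2.imwrite(f"pics/{n}0.png",p[:,:,::-1]); np.save(f"{n}0d.npy",d); np.save(f"{n}0p.npy",p)
    c=optics.camera_params(n); print(n,{k:np.round(v,3) for k,v in c.items()})
    for t in("stand","wing_grip"):
        for b in boxes_of(n,t): print(n,t,round(b["confidence"],2),np.round(np.array(b["rect"])*[640,400,640,400]))
E
```

```text
pics
{'clock': np.float64(0.0), 'q': array([ 1.125,  0.537, -0.004,  1.539,  0.003,  1.067, -0.071]), 'dq': array([-0.002,  0.   , -0.001,  0.001, -0.001,  0.   ,  0.003]), 'tau': array([-0.0000e+00, -5.8341e+01,  1.0480e+00, -2.5910e+01,  1.2000e-02,
        1.0000e-02,  0.0000e+00]), 'tool_pos': array([ 0.241, -0.603,  0.23 ]), 'tcp_rot': array([-3.083e+00, -5.930e-01,  1.000e-03]), 'wrist_force': array([0.271, 0.308, 0.161]), 'torque': array([-0.03 , -0.046, -0.01 ]), 'finger_gap': np.float64(0.085)}
top {'fx': np.float64(392.229), 'fy': np.float64(392.229), 'cx': np.float64(318.866), 'cy': np.float64(196.219), 'extrinsics': array([[-0.019, -0.995,  0.096,  0.371],
       [-1.   ,  0.017, -0.016, -0.012],
       [ 0.014, -0.097, -0.995,  1.558],
       [ 0.   ,  0.   ,  0.   ,  1.   ]])}
top stand 0.91 [201. 243. 262. 303.]
top stand 0.69 [267. 169. 328. 236.]
top wing_grip 0.67 [222. 263. 235. 279.]
side {'fx': np.float64(391.873), 'fy': np.float64(391.873), 'cx': np.float64(312.256), 'cy': np.float64(195.754), 'extrinsics': array([[-0.866, -0.391,  0.312,  0.196],
       [-0.5  ,  0.668, -0.551,  0.591],
       [ 0.007, -0.633, -0.774,  0.933],
       [ 0.   ,  0.   ,  0.   ,  1.   ]])}
side stand 0.94 [304. 309. 412. 400.]
side stand 0.71 [267. 194. 356. 269.]
side wing_grip 0.87 [351. 343. 374. 368.]
side wing_grip 0.78 [307. 208. 318. 226.]
```

View pics/top0.png

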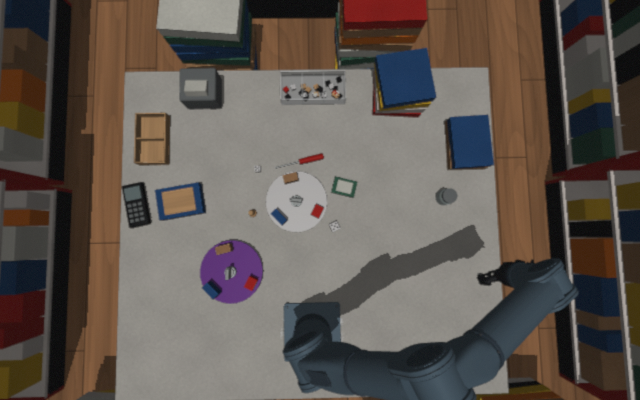

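View pics/side0.png

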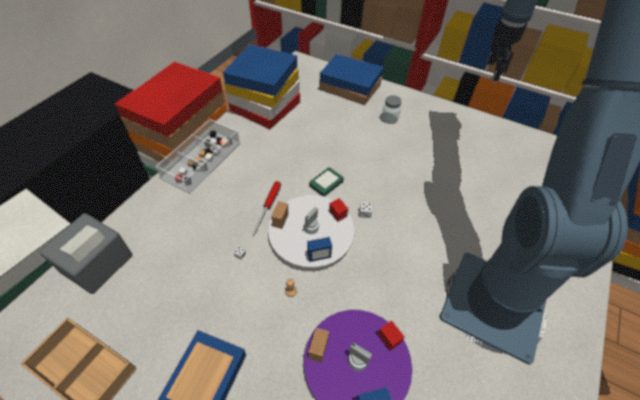

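Candidates: the white stand (top 297,201; side 312,222) and the purple look-alike (top 231,271; side 358,355). The description calls for a white platter, so I choose the white stand and check it in a close crop.

```bash
cat > h.py <<'E'
import numpy as np,cv2
from cell import optics
def world(n,d,u,v,z=None):
    c=optics.camera_params(n);E=c["extrinsics"]
    r=np.array([(u-c["cx"])/c["fx"],(v-c["cy"])/c["fy"],1.])
    if z is None: p=r*d[int(v),int(u)]
    else:
        dr=E[:3,:3]@r; return E[:3,3]+dr*(z-E[2,3])/dr[2]
    return E[:3,:3]@p+E[:3,3]
def cloud(n,d):
    c=optics.camera_params(n);E=c["extrinsics"]
    v,u=np.mgrid[:400,:640]
    p=np.stack([(u-c["cx"])/c["fx"]*d,(v-c["cy"])/c["fy"]*d,d],-1)
    return p@E[:3,:3].T+E[:3,3]
E
python3 - <<'E'
from h import *
p=np.load("top0p.npy");d=np.load("top0d.npy");W=cloud("top",d)
hsv=cv2.cvtColor(p,cv2.COLOR_RGB2HSV)
sub=np.zeros((400,640),bool);sub[165:240,260:335]=1
m=sub&(W[...,2]>.027)&(W[...,2]<.043)
c0=np.median(W[m],0);print(c0,m.sum())
pts=np.argwhere(m)[:,::-1].astype(np.float32)
# platter mask hull
m2=(m|(sub&(W[...,2]>.027))).astype(np.uint8)
n,l,st,ce=cv2.connectedComponentsWithStats(m2); k=1+np.argmax(st[1:,4]);
cs,_=cv2.findContours((l==k).astype(np.uint8),0,cv2.CHAIN_APPROX_NONE)
e=cv2.fitEllipse(max(cs,key=len));print(e, world("top",d,*e[0],z=.035))
for n in("top","side"):
    W=cloud(n,np.load(n+"0d.npy"))
    c=np.array([*world("top",d,*e[0],z=.035)[:2]])
    mm=(np.hypot(W[...,0]-c[0],W[...,1]-c[1])<.05)&(W[...,2]>.08)&(W[...,2]<.13)
    P=W[mm]; print(n,len(P),P.mean(0),P.max(0)); q=P[:,:2]-P[:,:2].mean(0);u,s,v=np.linalg.svd(q);print(s/np.sqrt(len(P)),v[0],np.degrees(np.arctan2(v[0,1],v[0,0])))
a=cv2.resize(p[160:245,255:340],(600,600),interpolation=cv2.INTER_CUBIC)[:,:,::-1]
cv2.imwrite("pics/crop1.png",a)
s=np.load("side0p.npy")[190:270,262:362];cv2.imwrite("pics/crop2.png",cv2.resize(s,(750,600),interpolation=cv2.INTER_CUBIC)[:,:,::-1])
E
```

```text
[0.50268073 0.04565956 0.03379385] 2422
((295.7498779296875, 201.3832550048828), (60.070037841796875, 60.351173400878906), 75.4806137084961) [0.49983417 0.05356779 0.035     ]
top 48 [0.49994188 0.05355073 0.10347348] [0.50692655 0.0754818  0.11211268]
[0.0137148  0.00373017] [-0.12512527 -0.99214095] -97.18799019505454
side 138 [0.50017854 0.05850437 0.10066194] [0.51003653 0.07810727 0.11205145]
[0.01369853 0.00362236] [0.16546438 0.98621577] 80.47578746033301
```

View pics/crop1.png

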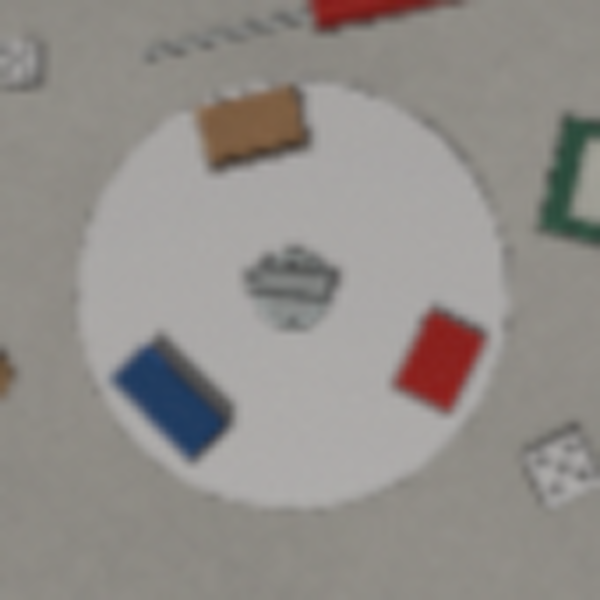

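View pics/crop2.png

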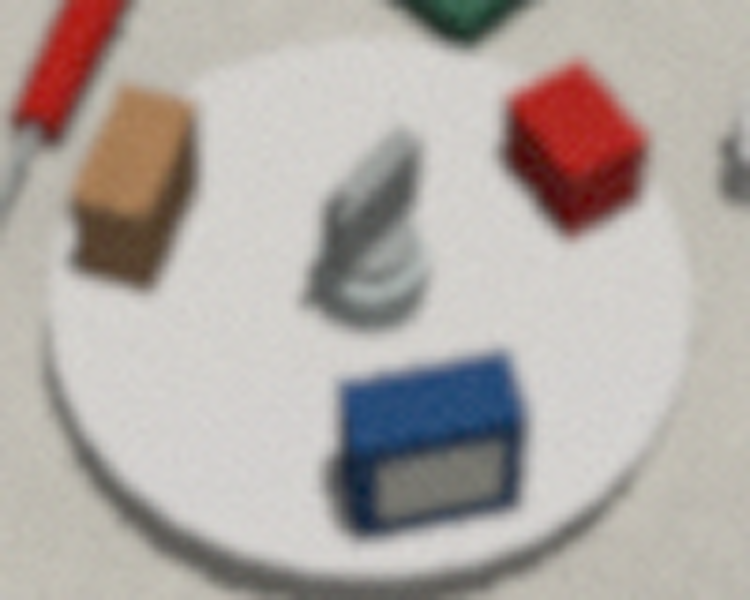

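The crops confirm it: the white platter with the steel wing. In the top view the boss is at about (296,201). The axis is near (0.500, 0.054), and the wing lies along roughly 82° (close to world y).

```bash
python3 -m handwheel '40 -42 0 0 0 0 85;80 -84 0 0 0 -8 85;120 -126 0 0 0 -16 85;160 -168 0 0 0 -24 85;200 -210 0 0 0 -30 85;200 -210 0 0 0 -30 85' ; python3 -c "
from cell import env
import numpy as np
s=env.get_state();print(s['clock'],np.round(s['q'],3),s['tool_pos'],s['tcp_rot'],s['torque'])"
```

```text
clock: 0.9
tool_pos: [0.3496, -0.3315, 0.2313]
tcp_rot: [-2.823, -1.378, -0.001]
wrist_force: [1.4, 0.0, 0.3]
finger_gap: 0.0853
0.9 [ 0.857  0.261 -0.223  1.961  0.071  0.927 -0.064] [ 0.34959375 -0.33150099  0.23128367] [-2.82278250e+00 -1.37762849e+00 -7.07884062e-04] [-0.01514995 -0.04710101 -0.00312438]
```

```bash
python3 -m handwheel '40 -12 0 0 0 -4 85;80 -24 0 0 0 -8 85;120 -36 0 0 0 -12 85;160 -48 0 0 0 -16 85;200 -60 0 0 0 -20 85;240 -72 0 0 0 -24 85;280 -84 0 0 0 -28 85;320 -96 0 0 0 -30 85;360 -108 0 0 0 -30 85;396 -119 0 0 0 -30 85;396 -119 0 0 0 -30 85;396 -119 0 0 0 -30 85' ; python3 - <<'E'
from h import *
from cell import env
s=env.get_state();print(s['clock'],np.round(s['q'],3),s['torque'])
p,d=optics.grab_frame("wrist");np.save("w1p.npy",p);np.save("w1d.npy",d);cv2.imwrite("pics/w1.png",p[:,:,::-1])
print(s['tool_pos'],s['tcp_rot'],optics.camera_params("wrist"))
E
```

```text
clock: 2.1
tool_pos: [0.4993, 0.0545, 0.2315]
tcp_rot: [-2.368, -2.064, -0.0]
wrist_force: [-0.9, -0.9, -0.6]
finger_gap: 0.0851
2.1 [ 0.246  0.334 -0.537  1.898  0.205  0.963 -0.522] [ 0.02685142 -0.00750018  0.03720107]
[0.49934458 0.05451326 0.23145419] [-2.36791034e+00 -2.06360496e+00 -4.90453854e-04] {'fx': 303.14600770508105, 'fy': 303.14600770508105, 'cx': 321.6410659946075, 'cy': 200.51487402426412, 'tool_from_camera': array([[ 1.23435326e-03, -9.62117987e-01, -2.72630621e-01,
         6.95037566e-02],
       [ 9.99999102e-01,  1.33009323e-03, -1.66358682e-04,
        -7.00797904e-04],
       [ 5.22680823e-04, -2.72630171e-01,  9.62118764e-01,
        -1.42164453e-01],
       [ 0.00000000e+00,  0.00000000e+00,  0.00000000e+00,
         1.00000000e+00]])}
```

View pics/w1.png

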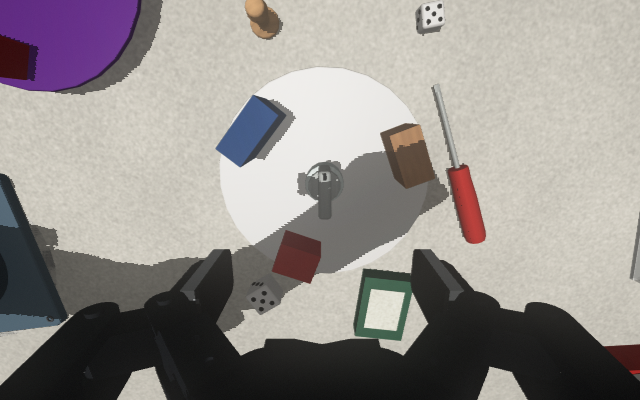

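The wrist view shows the wing at pixels (320–330, 170–218) near the picture's centre column, with the white platter around it. I'll measure it.

```bash
cat >> h.py <<'E'
from scipy.spatial.transform import Rotation as R
def wristcloud(d,pos,rot):
    c=optics.camera_params("wrist");T=c["tool_from_camera"]
    v,u=np.mgrid[:400,:640]
    p=np.stack([(u-c["cx"])/c["fx"]*d,(v-c["cy"])/c["fy"]*d,d],-1)
    t=p@T[:3,:3].T+T[:3,3]
    return t, t@R.from_rotvec(rot).as_matrix().T+pos
E
python3 - <<'E'
from h import *
p=np.load("w1p.npy");d=np.load("w1d.npy")
t,w=wristcloud(d,[.49934,.05451,.23145],[-2.36791,-2.0636,-.0005])
sub=np.zeros((400,640),bool);sub[150:230,280:370]=1
for lo,hi in((.08,.125),(.1,.125),(.106,.118)):
    m=sub&(w[...,2]>lo)&(w[...,2]<hi)&(d>0)
    P=t[m][:,:2];W=w[m]
    r=cv2.minAreaRect(P.astype(np.float32)*1000);print(len(P),W.mean(0),W[:,2].max(),r, P.min(0),P.max(0))
m=sub&(w[...,2]>.062)&(w[...,2]<.072);P=t[m][:,:2];print("flange",len(P),cv2.minEnclosingCircle(P.astype(np.float32)*1000))
m=(w[...,2]>.03)&(w[...,2]<.04);m[:60]=0;m[280:]=0;m[:,:210]=0;m[:,450:]=0
P=t[m][:,:2];print("platter",cv2.minEnclosingCircle(P.astype(np.float32)*1000))
cv2.imwrite("pics/w1c.png",cv2.resize(p[150:230,280:370],(720,600),interpolation=cv2.INTER_CUBIC)[:,:,::-1])
E
```

```text
667 [0.50095275 0.05592089 0.10579883] 0.1094908918976032 ((-0.8033409118652344, 1.4357619285583496), (45.10702896118164, 11.5818452835083), 0.24733243882656097) [-0.0233774  -0.00426753] [0.02174504 0.00731136]
619 [0.500746   0.05441504 0.10697363] 0.1094908918976032 ((-0.8674602508544922, 1.3413176536560059), (11.147674560546875, 45.08949279785156), 89.57765197753906) [-0.0233774  -0.00412708] [0.021658   0.00707423]
531 [0.50088001 0.05361802 0.10729499] 0.1094908918976032 ((-1.0629158020019531, 1.383531093597412), (10.97786808013916, 44.351009368896484), 89.49690246582031) [-0.02321394 -0.00408078] [0.02113385 0.00703826]
flange 401 ((2.0563035011291504, 1.3576332330703735), 19.3057861328125)
platter ((-1.2093589305877686, 1.7896085977554321), 119.70409393310547)
```

View pics/w1c.png

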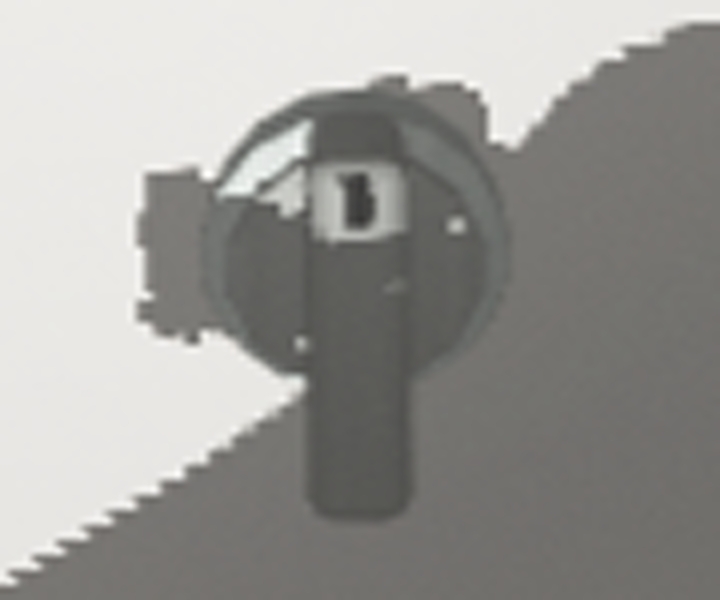

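The wing is within 0.5° of the tool's x axis and offset (-1, +1.4) mm. Descending now, fingers still open.

```bash
python3 -m handwheel '-1 1.4 40 0 0 0 85;-1 1.4 80 0 0 0 85;-1 1.4 110 0 0 0 85;-1 1.4 130 0 0 0 85;-1 1.4 145 0 0 0 85;-1 1.4 157 0 0 0 85;-1 1.4 157 0 0 0 85;-1 1.4 157 0 0 0 85' 40; python3 - <<'E'
from h import *
from cell import env
s=env.get_state();print(s['clock'],np.round(s['q'],3),s['torque'],s['wrist_force'])
p,d=optics.grab_frame("wrist");cv2.imwrite("pics/w2.png",p[:,:,::-1])
E
```

```text
clock: 2.95
tool_pos: [0.5005, 0.0514, 0.0748]
tcp_rot: [2.372, 2.06, -0.0]
wrist_force: [-1.0, 0.1, -0.1]
finger_gap: 0.0848
2.95 [ 0.149  0.573 -0.43   2.007  0.388  0.641 -0.675] [-0.03161238 -0.02799869  0.02254774] [-1.03692714  0.10966991 -0.05135727]
```

View pics/w2.png

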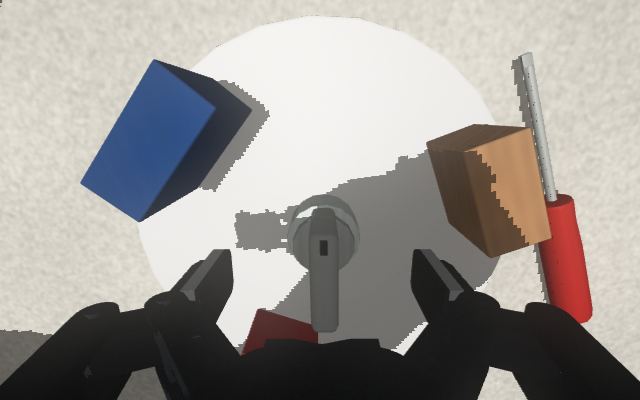

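The fingers straddle the wing: fingers at columns 215 and 430, wing centred at 323. q7 would have only about 120° of clockwise travel here. A half-turned grasp gives the full range, so I'll lift, rotate the tool 180° counter-clockwise, and come back down.

```bash
python3 -m handwheel '0 0 -40 0 0 0 85;0 0 -70 0 0 -5 85;0 0 -70 0 0 -13 85;0 0 -70 0 0 -21 85;0 0 -70 0 0 -29 85;0 0 -70 0 0 -37 85;0 0 -70 0 0 -45 85;0 0 -70 0 0 -53 85;0 0 -70 0 0 -61 85;0 0 -70 0 0 -69 85;0 0 -70 0 0 -77 85;0 0 -70 0 0 -85 85'; python3 -c "
from cell import env
import numpy as np
s=env.get_state();print(s['clock'],np.round(s['q'],3),s['tool_pos'],s['tcp_rot'],s['torque'])"
```

```text
clock: 4.2
tool_pos: [0.5014, 0.0513, 0.1461]
tcp_rot: [0.348, 3.12, -0.001]
wrist_force: [0.7, -0.2, -0.1]
finger_gap: 0.085
4.2 [ 0.466  0.556 -0.844  1.956  0.544  0.869  0.681] [0.5013914  0.05129257 0.14612342] [ 3.47750093e-01  3.11970350e+00 -7.14173571e-04] [-0.00093945 -0.06797184  0.02564899]
```

```bash
python3 -m handwheel '0 0 0 0 0 -8 85;0 0 0 0 0 -16 85;0 0 0 0 0 -24 85;0 0 0 0 0 -32 85;0 0 0 0 0 -40 85;0 0 0 0 0 -48 85;0 0 0 0 0 -56 85;0 0 0 0 0 -64 85;0 0 0 0 0 -72 85;0 0 0 0 0 -80 85;0 0 0 0 0 -88 85;0 0 0 0 0 -94.5 85'; python3 - <<'E'
from h import *
from cell import env
s=env.get_state();print(s['clock'],np.round(s['q'],3),s['torque'],s['tool_pos'],s['tcp_rot'])
p,d=optics.grab_frame("wrist");cv2.imwrite("pics/w3.png",p[:,:,::-1]);np.save("w3d.npy",d)
t,w=wristcloud(d,s['tool_pos'],s['tcp_rot'])
sub=np.zeros((400,640),bool);sub[120:330,240:400]=1
m=sub&(w[...,2]>.1)&(w[...,2]<.118)&(d>0)
print(cv2.minAreaRect(t[m][:,:2].astype(np.float32)*1000),w[m].max(0),w[m].min(0))
E
```

```text
clock: 5.4
tool_pos: [0.5019, 0.0507, 0.1469]
tcp_rot: [-2.061, 2.369, -0.006]
wrist_force: [-0.6, -0.7, 0.1]
finger_gap: 0.085
5.4 [ 0.676  0.743 -1.189  1.946  0.818  1.041  2.114] [0.03272393 0.01481186 0.00086856] [0.50186591 0.05067426 0.1468654 ] [-2.06074699  2.3690276  -0.00584087]
((-1.4760303497314453, 1.1833248138427734), (11.62049388885498, 45.55495834350586), 89.63050079345703) [0.50916542 0.07522405 0.10974608] [0.49265478 0.02930535 0.10000161]
```

View pics/w3.png

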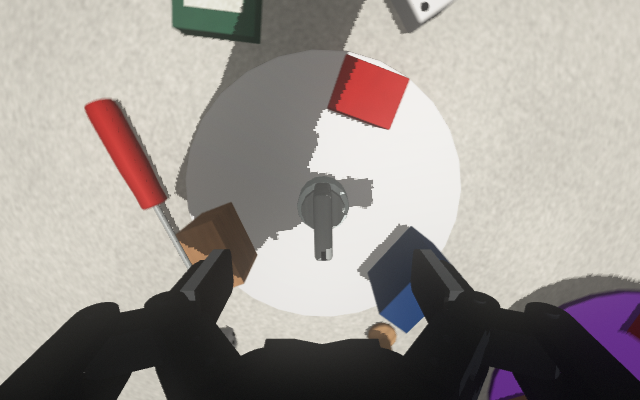

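The wing with its mark is at (323, 220), still aligned, offset (-1.5, +1.2) mm. Descend and close.

```bash
python3 -m handwheel '-2 1.2 30 0 0 0 85;-2 1.2 52 0 0 0 85;-2 1.2 65 0 0 0 85;-2 1.2 72.5 0 0 0 85;-2 1.2 72.5 0 0 0 85;-2 1.2 72.5 0 0 0 60;-2 1.2 72.5 0 0 0 40;-2 1.2 72.5 0 0 0 20;-2 1.2 72.5 0 0 0 16;-2 1.2 72.5 0 0 0 16' 40; python3 - <<'E'
from h import *
from cell import env
s=env.get_state();print(s['clock'],np.round(s['q'],3),s['torque'],s['tool_pos'],s['tcp_rot'])
p,d=optics.grab_frame("wrist");cv2.imwrite("pics/w4.png",p[:,:,::-1])
E
```

```text
clock: 6.45
tool_pos: [0.5013, 0.0526, 0.0744]
tcp_rot: [-2.066, 2.364, -0.006]
wrist_force: [-0.2, 0.4, 0.6]
finger_gap: 0.0158
6.45 [ 0.598  0.834 -1.076  1.985  0.948  0.936  2.024] [ 0.00437616  0.00335493 -0.00150659] [0.5012692  0.05262442 0.07441588] [-2.0660901   2.3642676  -0.00581926]
```

View pics/w4.png

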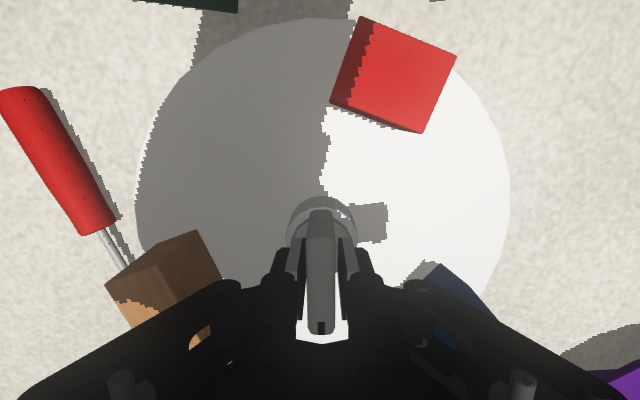

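Both pads are beside the wing with the gap even. Close with 60 N.

```bash
python3 -m handwheel '0 0 0 0 0 0 10;0 0 0 0 0 0 8;0 0 0 0 0 0 8;0 0 0 0 0 0 8;0 0 0 0 0 0 8' 60; cat > st.py <<'E'
from cell import env
import numpy as np
s=env.get_state();r=s['tcp_rot']
print(round(float(s['clock']),2),np.round(s['q'],3),'T',np.round(s['torque'],3),'F',np.round(s['wrist_force'],1),'pos',np.round(s['tool_pos'],4),'rot',np.round(r,4),'yaw',round(float(2*np.degrees(np.arctan2(r[1],r[0]))%360),2),'gap',round(float(s['finger_gap']),4))
E
python3 st.py
```

```text
clock: 7.0
tool_pos: [0.5015, 0.0526, 0.0745]
tcp_rot: [-2.066, 2.364, -0.006]
wrist_force: [1.9, -0.3, 1.5]
finger_gap: 0.0113
7.0 [ 0.598  0.834 -1.076  1.984  0.948  0.936  2.024] T [-0.195 -0.21  -0.01 ] F [ 1.9 -0.3  1.5] pos [0.5015 0.0526 0.0745] rot [-2.0659  2.3641 -0.0061] yaw 262.3 gap 0.0113
```

```bash
python3 -m handwheel '0 0 0 0 0 3 8;0 0 0 0 0 6 8;0 0 0 0 0 10 8;0 0 0 0 0 14 8;0 0 0 0 0 18 8;0 0 0 0 0 22 8;0 0 0 0 0 26 8;0 0 0 0 0 30 8;0 0 0 0 0 34 8;0 0 0 0 0 37 8;0 0 0 0 0 40 8;0 0 0 0 0 40 8' >/dev/null; python3 st.py
```

```text
8.2 [ 0.521  0.755 -0.948  1.988  0.841  0.848  1.403] T [-0.056 -0.138  0.02 ] F [2.  0.1 0.2] pos [0.5015 0.0526 0.0745] rot [-1.1317  2.9271 -0.0051] yaw 222.27 gap 0.0111
```

```bash
python3 -m handwheel '0 0 0 0 0 1 8;0 0 0 0 0 2 8;0 0 0 0 0 3 8;0 0 0 0 0 4 8;0 0 0 0 0 5 8;0 0 0 0 0 6 8;0 0 0 0 0 7 8;0 0 0 0 0 8 8;0 0 0 0 0 8 8;0 0 0 0 0 8 8' >/dev/null; python3 st.py
```

```text
9.2 [ 0.503  0.74  -0.92   1.989  0.818  0.831  1.281] T [-0.089 -0.287  0.004] F [ 1.  -0.6  1.3] pos [0.5016 0.0526 0.0745] rot [-0.9249  2.9985 -0.0047] yaw 214.29 gap 0.0111
```

```bash
python3 -m handwheel '0 0 0 0 0 1 8;0 0 0 0 0 2 8;0 0 0 0 0 3 8;0 0 0 0 0 4 8;0 0 0 0 0 5 8;0 0 0 0 0 6 8;0 0 0 0 0 7 8;0 0 0 0 0 8 8;0 0 0 0 0 8 8' >/dev/null; python3 st.py
```

```text
10.1 [ 0.484  0.725 -0.891  1.99   0.793  0.815  1.159] T [-0.163 -0.214 -0.001] F [ 0.8 -1.6  0.5] pos [0.5016 0.0526 0.0745] rot [-0.7123  3.0558 -0.0045] yaw 206.24 gap 0.0113
```

```bash
python3 st.py
```

```text
10.1 [ 0.484  0.725 -0.891  1.99   0.793  0.815  1.159] T [-0.163 -0.214 -0.001] F [ 0.8 -1.6  0.5] pos [0.5016 0.0526 0.0745] rot [-0.7123  3.0558 -0.0045] yaw 206.24 gap 0.0113
```

```bash
python3 -m handwheel '0 0 0 0 0 1 8;0 0 0 0 0 2 8;0 0 0 0 0 3 8;0 0 0 0 0 4 8;0 0 0 0 0 5 8;0 0 0 0 0 6 8;0 0 0 0 0 7 8;0 0 0 0 0 8 8;0 0 0 0 0 8 8' >/dev/null; python3 st.py
```

```text
11.0 [ 0.465  0.711 -0.862  1.991  0.769  0.799  1.037] T [-0.104 -0.266  0.006] F [ 0.7 -0.3  0.6] pos [0.5016 0.0526 0.0745] rot [-0.4962  3.098  -0.0042] yaw 198.2 gap 0.0112
```

```bash
python3 -m handwheel '0 0 0 0 0 1 8;0 0 0 0 0 2 8;0 0 0 0 0 3 8;0 0 0 0 0 4 8;0 0 0 0 0 5 8;0 0 0 0 0 6 8;0 0 0 0 0 7 8;0 0 0 0 0 8 8;0 0 0 0 0 8 8' >/dev/null; python3 st.py; python3 - <<'E'
from h import *
p,d=optics.grab_frame("wrist");cv2.imwrite("pics/w5.png",p[:,:,::-1])
E
```

```text
11.9 [ 0.444  0.697 -0.832  1.992  0.743  0.783  0.917] T [-0.175 -0.308  0.022] F [ 2.2 -0.5  0.3] pos [0.5016 0.0525 0.0745] rot [-0.2778  3.125  -0.0039] yaw 190.16 gap 0.0114
```

View pics/w5.png

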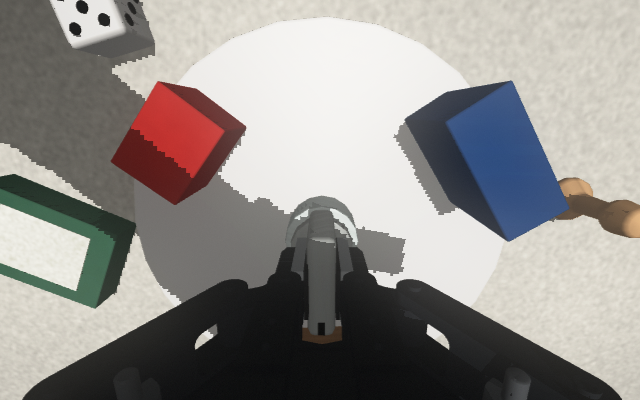

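The wing, with its mark at (321,327), turns with the pads, and the platter stays still. Continue.

```bash
python3 -m handwheel '0 0 0 0 0 1 8;0 0 0 0 0 2 8;0 0 0 0 0 3 8;0 0 0 0 0 4 8;0 0 0 0 0 5 8;0 0 0 0 0 6 8;0 0 0 0 0 7 8;0 0 0 0 0 8 8;0 0 0 0 0 8 8' >/dev/null; python3 st.py
```

```text
12.85 [ 0.423  0.684 -0.802  1.993  0.718  0.768  0.797] T [-0.164 -0.262  0.03 ] F [ 1.6 -0.6  0.3] pos [0.5016 0.0526 0.0745] rot [-0.0589  3.1366 -0.0035] yaw 182.15 gap 0.0112
```

```bash
python3 -m handwheel '0 0 0 0 0 1 8;0 0 0 0 0 2 8;0 0 0 0 0 3 8;0 0 0 0 0 4 8;0 0 0 0 0 5 8;0 0 0 0 0 6 8;0 0 0 0 0 7 8;0 0 0 0 0 8 8;0 0 0 0 0 8 8' >/dev/null; python3 st.py
```

```text
13.75 [ 0.401  0.671 -0.771  1.994  0.691  0.754  0.678] T [-0.145 -0.317  0.017] F [ 1.3 -2.6 -0.3] pos [0.5016 0.0526 0.0745] rot [ 1.6090e-01  3.1328e+00 -3.1000e-03] yaw 174.12 gap 0.0113
```

```bash
python3 -m handwheel '0 0 0 0 0 1 8;0 0 0 0 0 2 8;0 0 0 0 0 3 8;0 0 0 0 0 4 8;0 0 0 0 0 5 8;0 0 0 0 0 6 8;0 0 0 0 0 7 8;0 0 0 0 0 8 8;0 0 0 0 0 8 8' >/dev/null; python3 st.py
```

```text
14.65 [ 0.379  0.659 -0.74   1.995  0.665  0.74   0.559] T [-0.157 -0.341  0.009] F [ 1.8 -0.9 -0.6] pos [0.5016 0.0526 0.0745] rot [ 3.8030e-01  3.1136e+00 -2.7000e-03] yaw 166.07 gap 0.0113
```

```bash
python3 -m handwheel '0 0 0 0 0 1 8;0 0 0 0 0 2 8;0 0 0 0 0 3 8;0 0 0 0 0 4 8;0 0 0 0 0 5 8;0 0 0 0 0 6 8;0 0 0 0 0 7 8;0 0 0 0 0 8 8;0 0 0 0 0 8 8' >/dev/null; python3 st.py
```

```text
15.55 [ 0.356  0.647 -0.708  1.996  0.637  0.726  0.44 ] T [-0.239 -0.361  0.301] F [ 1.5 -0.5 -0.7] pos [0.5016 0.0526 0.0745] rot [ 5.9730e-01  3.0792e+00 -2.3000e-03] yaw 158.04 gap 0.0112
```

0.30 N m: that is contact, and it is in the snug band. I'll confirm with a still reading and look.

```bash
python3 -m handwheel '0 0 0 0 0 0 8;0 0 0 0 0 0 8' >/dev/null; python3 st.py;python3 -m handwheel '0 0 0 0 0 0 8' >/dev/null; python3 st.py; python3 - <<'E'
from h import *
p,d=optics.grab_frame("wrist");cv2.imwrite("pics/w6.png",p[180:345,230:410][:,:,::-1].repeat(3,0).repeat(3,1));cv2.imwrite("pics/w6f.png",p[:,:,::-1])
E
```

```text
15.75 [ 0.356  0.647 -0.708  1.996  0.638  0.726  0.44 ] T [-0.244 -0.359  0.268] F [ 2.5 -1.1  0.7] pos [0.5016 0.0526 0.0745] rot [ 5.9700e-01  3.0792e+00 -2.3000e-03] yaw 158.05 gap 0.0112
15.85 [ 0.356  0.647 -0.708  1.996  0.638  0.726  0.441] T [-0.195 -0.396  0.242] F [ 2.3 -1.   0.4] pos [0.5016 0.0526 0.0745] rot [ 5.9680e-01  3.0793e+00 -2.3000e-03] yaw 158.06 gap 0.0111
```

View pics/w6.png

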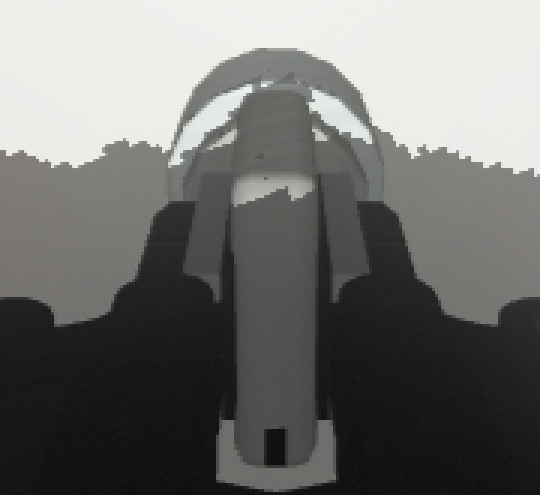

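The torque reads 0.24–0.30 N m, so it is snug, and the wing is still square between the pads. Now back off 90° counter-clockwise.

```bash
python3 -m handwheel '0 0 0 0 0 -2 8;0 0 0 0 0 -6 8;0 0 0 0 0 -10 8;0 0 0 0 0 -14 8;0 0 0 0 0 -18 8;0 0 0 0 0 -22 8;0 0 0 0 0 -26 8;0 0 0 0 0 -30 8;0 0 0 0 0 -34 8;0 0 0 0 0 -38 8;0 0 0 0 0 -42 8;0 0 0 0 0 -45 8' >/dev/null; python3 st.py
```

```text
17.1 [ 0.477  0.72  -0.881  1.99   0.785  0.809  1.113] T [-0.081 -0.316 -0.005] F [1.3 0.  0.2] pos [0.5016 0.0526 0.0745] rot [-0.6322  3.0733 -0.0045] yaw 203.25 gap 0.0109
```

```bash
python3 -m handwheel '0 0 0 0 0 -4 8;0 0 0 0 0 -8 8;0 0 0 0 0 -12 8;0 0 0 0 0 -16 8;0 0 0 0 0 -20 8;0 0 0 0 0 -24 8;0 0 0 0 0 -28 8;0 0 0 0 0 -32 8;0 0 0 0 0 -36 8;0 0 0 0 0 -40 8;0 0 0 0 0 -43 8;0 0 0 0 0 -44.7 8' >/dev/null; python3 -m handwheel '0 0 0 0 0 0 8' >/dev/null; python3 st.py;  python3 - <<'E'
from h import *
p,d=optics.grab_frame("wrist");cv2.imwrite("pics/w7.png",p[180:345,230:410][:,:,::-1].repeat(3,0).repeat(3,1));cv2.imwrite("pics/w7f.png",p[:,:,::-1])
E
```

```text
18.4 [ 0.574  0.807 -1.034  1.985  0.913  0.905  1.801] T [-0.184 -0.312 -0.042] F [ 1.9 -0.7 -0.8] pos [0.5015 0.0526 0.0745] rot [-1.7573  2.6011 -0.0054] yaw 248.09 gap 0.0111
```

View pics/w7.png

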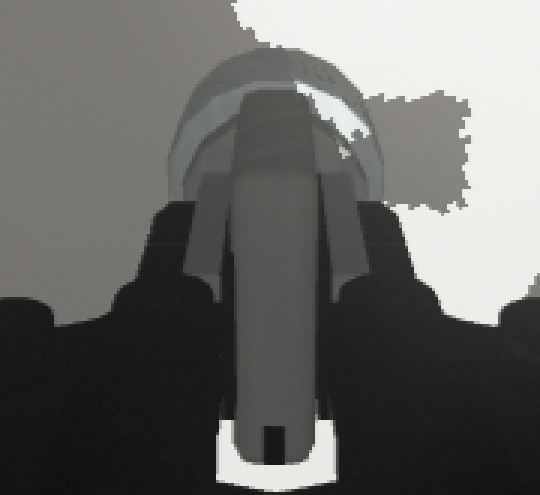

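Same fit as before, now 90.0° back (yaw 158.05 → 248.09). Open partway, let it settle, then rise straight up.

```bash
python3 -m handwheel '0 0 0 0 0 0 20;0 0 0 0 0 0 40;0 0 0 0 0 0 45;0 0 0 0 0 0 45;0 0 -20 0 0 0 45;0 0 -50 0 0 0 45;0 0 -80 0 0 0 45;0 0 -110 0 0 0 45;0 0 -140 0 0 0 45;0 0 -140 0 0 0 45' ; python3 st.py;  python3 - <<'E'
from h import *
from cell import env
s=env.get_state()
p,d=optics.grab_frame("wrist");cv2.imwrite("pics/w8.png",p[:,:,::-1])
t,w=wristcloud(d,s['tool_pos'],s['tcp_rot'])
sub=np.zeros((400,640),bool);sub[140:300,240:400]=1
m=sub&(w[...,2]>.1)&(w[...,2]<.118)&(d>0)
print(cv2.minAreaRect(t[m][:,:2].astype(np.float32)*1000))
p,d=optics.grab_frame("top");cv2.imwrite("pics/top1.png",p[:,:,::-1])
E
```

```text
clock: 19.45
tool_pos: [0.5029, 0.0539, 0.218]
tcp_rot: [-1.753, 2.597, -0.01]
wrist_force: [0.5, 1.0, -0.3]
finger_gap: 0.0449
19.45 [ 0.707  0.606 -1.216  1.89   0.648  1.102  1.995] T [-0.037  0.014  0.061] F [ 0.5  1.  -0.3] pos [0.5029 0.0539 0.218 ] rot [-1.7533  2.5974 -0.0101] yaw 248.04 gap 0.0449
((2.4267711639404297, 2.7019190788269043), (45.4307975769043, 11.532567024230957), 0.164861261844635)
```

View pics/w8.png

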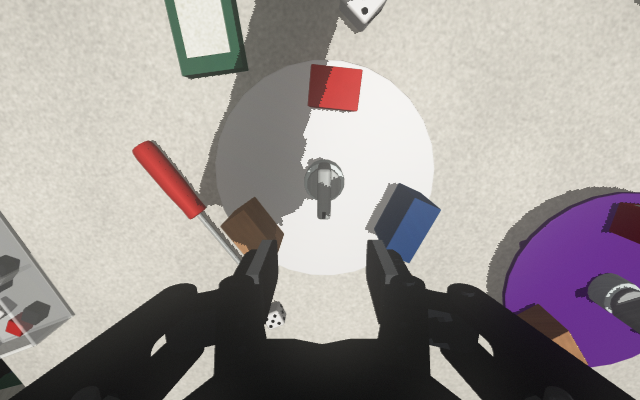

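View pics/top1.png

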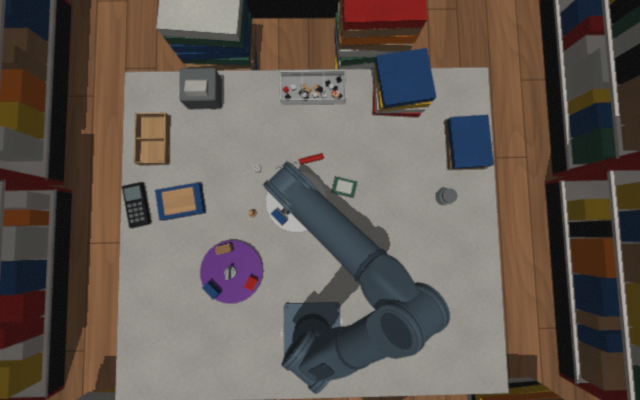

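The wrist view shows the released wing at (323,190), within 0.2° of the tool. In the top view the bystanders I can see are where they were, and the arm is clear. Handing in.

```bash
python3 -c "
from cell import job
print(job.finish_job())"
```

```text
the job is handed in; nothing more can be done
None
```

I turned the thumbscrew on the white stand clockwise until it bottomed snugly, backed it off a quarter turn, let go, and handed the job in at about 19.6 s of the 61 s.

- **Tightening:** I turned it 104° in total. The torque stayed near zero until the last 8° step, then read 0.30 N m, inside the snug band. Readings over the next 0.3 s fell to 0.27 and then 0.24, which could be sensor noise or a slight slip in the grip. Torque was only read at the end of each step, and the highest reading was 0.30 N m.
- **Backing off:** The tool went from 158.05° to 248.09°, a measured 90.0°. The wing looked the same between the pads before and after; its mark had shifted by about half a pixel, so any slip is about half a degree.
- **After release:** The wing stayed within about 0.2° of the tool's angle, with the gripper about 14 cm above where it gripped and touching nothing.
- **Other things on the counter:** Those visible in the last top view were where they started. The arm hid part of the platter and the large die there, but the wrist view showed the three sample boxes and the die nearby. I did not measure their positions exactly.

No check failed.

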